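# Set the drill-stop screw to a setting block

## Robot

A 6-joint arm with a two-finger parallel gripper is mounted at the origin on the work surface. World frame = base frame: x ahead of the robot, y to its left, z up, the work surface at z = 0. Lengths are in m, angles in rad, forces in N, time in s.
With the tool pointing down it reaches from about 0.35 to 0.775 m from the base axis. Payload 5.5 kg.
Tool frame: the origin (TCP) lies at the very end of the fingers, on their centre line; the grasp point (between the pads) lies env.hold_point_z behind it (env.hold_point_z is the distance from the TCP to the grasp point, in m); z points along the fingers, y is the line along which they close (so a half turn about z gives the same grasp; the last joint's range is limited). The gripper opens to 85 mm and grips with 20 to 120 N. Pads are 22 mm wide; open, the fingers measure 114 mm over their backs; the gripper's body (76 mm by 85 mm) begins 54 mm behind the grasp point. The pads swing forward as they close: fully open they stand 13 mm farther back than shut.
Start: joints at [-1.405, 0.313, 0.046, 1.304, 0, 1.431], TCP at [0.173, -0.548, 0.231] pointing down, gripper open.
Joint ranges: [-2.76, 2.76], [-0.86, 1.69], [-1.03, 1.26], [-2.2, 2.34], [-1.47, 1.5], [-3.14, 3.14]. Speed limits (rad/s): [2.57, 2.57, 3.14, 3.14, 3.14, 3.14].

## Interface

Orientations are given as a unit quaternion [w, x, y, z].
In Python, from workcell import env gives the robot as it stands.
- The arm moves only by the tool carry_out, never from a script. Its argument "steps" is a list of rows, each a list of 3 entries, a list of its own where there are three numbers: the turn, a rotation vector about the tool's x, y, z in degrees, then the shift along the tool's x, y, z in cm, then the closure in counts, from 0 (fully open) to 255 (shut). A call has exactly 8 rows; each row is the pose to reach, as a shift and turn from the pose commanded when the call began, along the tool's axes at that moment; what a row does not reach only later rows make up. A row lasts 1/8 s, in which the tool goes at most 62.5 mm and 10.7 degrees, less where a joint would pass 70% of its speed; a pose out of reach is approached as far as the arm can. A call with a gripper value outside its range is refused whole. The fingers move at their own pace and stop on an object; "force" is the grip in N (left out, the last holds). Time passes only in rows, so rows that repeat a pose let the fingers close, or fill a call up. It gives the time, the measured TCP pose, the force, the opening and the grip force at its end, in the units of the state.
- env.get_state(): the state, without advancing time (a new reading comes with each control period).
- env.read_camera(name): name is "side" or "top" or "wrist"; returns (picture, depth): 480x640x3 uint8, red, green, blue; 480x640 float32, m along the optical axis (not along the pixel's ray), 0 where there is no reading.
- env.get_calibration(name): a dict with "fx", "fy", "cx", "cy" (pixels), "origin" and "orientation" of the camera in the world. Camera axes: x right, y up, looking along -z (the intrinsics and any distortion apply to the point x, -y, -z); pixel columns grow to the right and rows downward; lengths in m; the calibration is good to about 2 mm. A picture is of the moment at which its call begins: read the wrist's pose just before it. get_calibration takes no time and is no camera call; for the wrist camera it gives the pose at the moment of the call.
- env.hand_in(): hands the job in; it is judged then, once.
The state is a dict: "clock": time; "joint_pos": joint angles; "qvel": joint speeds; "tau": joint torques, N m; "tcp_pos": TCP position; "orientation": TCP orientation; "wrist_force": force on the tool from outside, world axes, zero at the start; "ft_torque": the same for the moment, N m; "finger_gap": finger opening in m; "grip_force": force on a finger pad.
Only numpy, scipy, OpenCV 4.12 (cv2) and the standard library are available. Lean on these libraries where they do the work, as an engineer would, in place of code of your own. Each camera call takes 0.05 s, during which the arm holds its last target. There are 200 camera calls.

## Task

Lay the middle-height setting block flat on the plate of the stop frame with one end under the stop screw and let go of it, then take the T-handle driver from its caddy, fit it over the screw's square head and turn the screw clockwise until its sprung nose bears lightly on the block, pushed in about 1.5 mm, so that the block just drags. Stand the driver back upright in the caddy bay it came from while the block is still in place. Then draw the block out from under the nose without upsetting the setting, lay it flat on the bench clear of the frame and let go, leaving the other things on the bench undisturbed.

Things in the scene. Friction and masses are not known exactly. Their poses are not given: they have to be found in the camera images.
- frame_plate (a point): Stop frame, fixed: dark steel base plate 180 (x) x 70 (y) x 10 mm with a blue C-frame on it. Point: centre of the plate's upper face. x runs from the open front (robot's side) to the column, whose inner face is at x = +60 mm. The blue arm, 48 mm wide, overhangs forward to x = +5 mm, 52 to 82 mm above the plate. The stop screw passes down through it at x = +30, y = 0.
- nose_tip (a point): Lowest point of the screw's brass nose, a rounded pin 12 mm across under the arm, on the screw axis. At the start 33 to 34.5 mm above the plate, so the 30 mm block passes under with 3 to 4.5 mm to spare. Sprung: it yields upward into the screw, 2 N per mm, up to 6 mm.
- screw_head (a point): Centre of the flat top of the screw's head, about 118 mm above the plate at the start. The head is a 16 mm square, 13 mm tall, with an 8 mm taper on top (9 mm square at the tip) that guides the driver on. Its x and y axes are square to its faces and turn with it. A flat steel pointer bar under the head reaches 37 mm from the axis towards the head's own -x.
- stop_screw (a joint): Turn of the screw, rad, 0 to 2.6, growing clockwise from above; lowers screw and nose 3.82 mm per rad. Starts 0 to 0.39; stays where left (friction 0.15 N m). At 0 the pointer points along the frame's -x (open front). On the 30 mm block the nose touches at 1.18; the wanted light drag is at about 1.57, pointer square across the frame, along its +y.
- nose (a joint): How far the nose is pushed up into the screw, m; 0 when free, up to 0.006. 2 N per mm.
- block_mid_c (a point): Centre of the middle-height setting block: aluminium, 130 (x) x 28 (y) x 30 mm (z), about 0.3 kg, loose, lying on the bench, long axis roughly away from the robot. The three blocks differ only in height and lie side by side in any order. Grip it across the 28 mm near one end, leaving the other end free to go under the screw.
- block_low_c (a point): Centre of the low setting block, 130 x 28 x 22 mm. To be left alone.
- block_tall_c (a point): Centre of the tall setting block, 130 x 28 x 38 mm. To be left alone.
- driver_bar (a point): Loose steel T-handle socket driver, 77 mm tall, about 0.18 kg, standing upright by itself on its socket. Point: centre of its cross bar, 64 (x) x 14 (y) x 14 mm (z), 70 mm above the socket's mouth. z is up along the 14 mm shaft. Fully on the screw, the bar's centre is 50 mm above the top of the head.
- driver_socket (a point): Roof of the driver's socket, on its axis, 50 mm below the bar's centre and 20 mm above the mouth; it meets the top of the screw's head when fully on. The socket is 29 mm square outside, 19 mm square inside, sides square to the driver's x and y, so it fits the head in four positions.
- caddy_bay (a point): Centre of the floor of the bay in which the driver stands. The caddy is a fixed grey tray 170 (x) x 90 (y) x 30 mm with two bays along x; the driver's bay, at -x (robot's side), is 77 (x) x 80 (y) mm inside, floor 5 mm above the bench, walls 25 mm above that floor. The other bay holds small punches.
- chuck: Steel drill chuck standing on the bench, 42 mm diameter, 58 mm tall; origin under its centre. A bystander.
- tin: Small tin, 60 mm diameter, 75 mm tall; origin under its centre. A bystander.
- washers: Stack of steel washers, 34 mm diameter, 24 mm tall; origin under its centre. A bystander.
- wrench: Steel open-ended wrench lying on the bench beyond the blocks. A bystander.
There are look-alikes about, which are no part of the job. What is shaped like the part that bears driver_bar but orange, purple or turquoise is not meant.

How it is judged:
By the outcome, as a careful person would: the job done as asked, in the order asked, and still so for the second after the job is handed in, with the robot touching nothing.
It also fails if it takes over 72 s, if anything falls off the work surface, if the arm or the gripper's body presses on something with over 40 N, if the wrist force passes 120 N, or if a joint passes its speed limit or range.

## Working session

There is one attempt and no reset: what is moved stays moved. The work goes in short steps, Python scripts to look and compute and a tool call to move; the robot and the scene stay as the last step left them, time stands still between calls to the robot, and variables do not carry over. Pictures are saved under pics/ and viewed, at most 10 in all, crops included, and the job is handed in when it is done.

Besides the shell and the picture viewer there is one more tool, called after "Emit:" as name(argument=value, ...), one argument or row to a line, values as JSON. carry_out: Moves the arm, as the interface text tells. Its arguments: {"type":"object","properties":{"steps":{"type":"array","items":{"type":"array"}},"force":{"type":"number"}},"required":["steps"]}

```bash
ls; mkdir -p pics
cat > h.py <<'E'
import numpy as np, cv2
from scipy.spatial.transform import Rotation as R
from workcell import env
def q2R(q): return R.from_quat([q[1],q[2],q[3],q[0]]).as_matrix()
def cloud(d,c):
    v,u=np.mgrid[0:480,0:640]
    p=np.stack([(u-c['cx'])/c['fx']*d,-(v-c['cy'])/c['fy']*d,-d],-1)
    return p@q2R(c['orientation']).T+np.array(c['origin'])
def save(n,im): cv2.imwrite('pics/'+n,im[:,:,::-1])
E
python3 - <<'E'
from h import *
print(env.hold_point_z, env.get_state())
for n in ['top','side']:
    c=env.get_calibration(n);im,d=env.read_camera(n);print(n,c)
    np.savez(n+'.npz',im=im,d=d);save(n+'.png',im)
    P=cloud(d,c)
    for v in range(40,480,80): print([tuple(P[v,u].round(3)) for u in range(40,640,140)])
E
```

```text
pics
0.0187 {'clock': 0.0, 'joint_pos': array([-1.40463083e+00,  3.14010526e-01,  4.49840169e-02,  1.30360989e+00,
       -3.47177497e-06,  1.43118703e+00]), 'qvel': array([ 0.00116591,  0.00159825, -0.00046675,  0.00049751,  0.0016082 ,
        0.00014571]), 'tau': array([-1.59037827e-04, -4.80627859e+01,  2.98532957e+01,  1.91324466e-02,
       -1.94655895e-04,  1.96380171e-06]), 'tcp_pos': array([ 0.17299249, -0.54782193,  0.23040518]), 'orientation': array([-9.19929459e-04,  9.88335051e-01,  1.52292417e-01, -1.39516731e-05]), 'wrist_force': array([0.69492958, 0.01665861, 0.09844072]), 'ft_torque': array([ 0.01528659, -0.0358912 , -0.02803823]), 'grip_force': 0.0, 'finger_gap': 0.0854288390267141}
top {'fx': 491.25018239508324, 'fy': 491.25018239508324, 'cx': 322.62873179786493, 'cy': 239.2247845540749, 'origin': array([0.25100147, 0.06538548, 1.41537904]), 'orientation': array([-0.69292158, -0.07058081,  0.07322855,  0.71380362])}
[(np.float64(1.476), np.float64(1.171), np.float64(-0.368)), (np.float64(1.464), np.float64(0.608), np.float64(-0.376)), (np.float64(1.467), np.float64
[... 2965 characters left out ...]
loat64(0.2), np.float64(-0.01), np.float64(0.002)), (np.float64(-0.021), np.float64(0.065), np.float64(0.154))]
[(np.float64(0.927), np.float64(0.466), np.float64(0.003)), (np.float64(0.677), np.float64(0.375), np.float64(-0.001)), (np.float64(0.425), np.float64(0.287), np.float64(-0.0)), (np.float64(0.175), np.float64(0.199), np.float64(-0.0)), (np.float64(-0.072), np.float64(0.113), np.float64(0.001))]
[(np.float64(0.812), np.float64(0.589), np.float64(0.003)), (np.float64(0.594), np.float64(0.51), np.float64(-0.0)), (np.float64(0.375), np.float64(0.432), np.float64(-0.002)), (np.float64(0.157), np.float64(0.356), np.float64(0.0)), (np.float64(-0.059), np.float64(0.279), np.float64(-0.0))]
```

View pics/top.png

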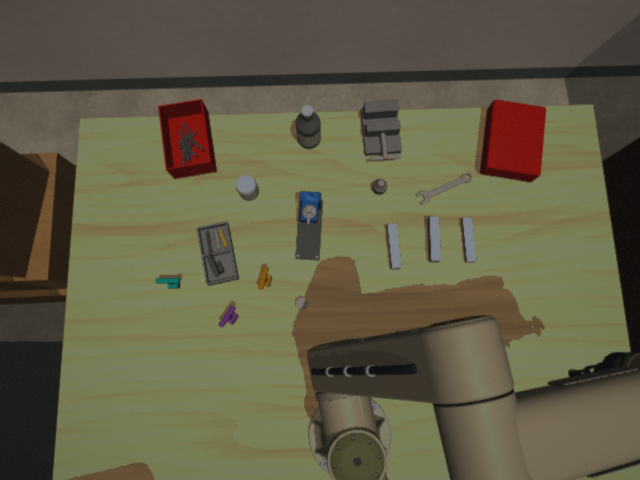

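View pics/side.png

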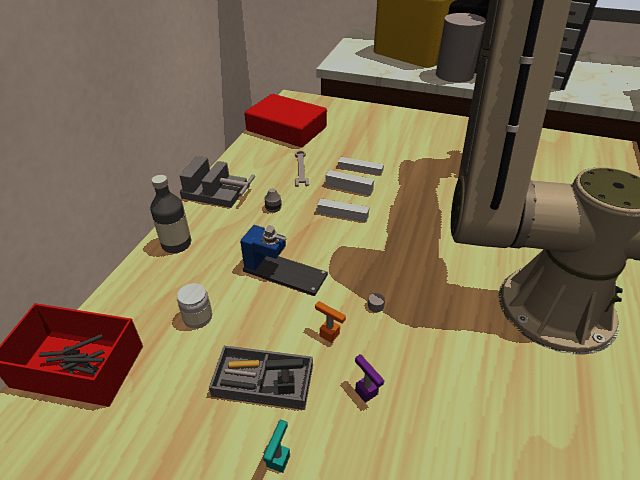

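The top view shows the frame at px (310,225), the blocks at (394,246), (434,239) and (469,240), the caddy at (218,254) with the dark driver near (214,260), and the washers at (300,302). The orange, purple and turquoise drivers are decoys. The side view agrees. Next I measure.

```bash
cat > m.py <<'E'
from h import *
for n in ['top','side']:
    z=np.load(n+'.npz');im,d=z['im'],z['d'];c=env.get_calibration(n);P=cloud(d,c)
    inb=(P[...,0]>0.42)&(P[...,0]<0.75)&(P[...,1]<-0.05)&(P[...,1]>-0.4)&(d>0)
    hsv=cv2.cvtColor(im,cv2.COLOR_RGB2HSV)
    m=(inb&(hsv[...,1]<60)&(hsv[...,2]>50)&(P[...,2]<0.06)).astype(np.uint8)
    k,l,s,ce=cv2.connectedComponentsWithStats(m)
    for i in range(1,k):
        if s[i,4]<100: continue
        q=P[l==i]; hi=np.percentile(q[:,2],[10,50,75,90])
        top=q[q[:,2]>hi[1]-0.006]
        (cx,cy),sz,a=cv2.minAreaRect(top[:,:2].astype(np.float32)*1000)
        print(n,i,s[i],ce[i].round(0),'z',hi.round(4),'rect',(round(cx),round(cy)),np.round(sz),round(a,1))
    # bench height check
    print('bench',np.median(P[250:280,430:600,2] if n=='top' else P[400:440,300:500,2]))
    b=((hsv[...,0]>100)&(hsv[...,0]<125)&(hsv[...,1]>150)&(P[...,0]>0.4)&(P[...,0]<0.8)&(abs(P[...,1]-0.07)<.15))
    q=P[b];t=q[q[:,2]>0.08]
    print('blue z',np.percentile(q[:,2],[5,50,95]).round(3),cv2.minAreaRect(t[:,:2].astype(np.float32)*1000))
E
python3 m.py
python3 - <<'E'
import numpy as np,cv2
im=np.load('top.npz')['im'];s=np.load('side.npz')['im']
a=cv2.resize(im[170:320,140:340],None,fx=4,fy=4,interpolation=cv2.INTER_CUBIC)[:, :, ::-1]
cv2.imwrite('pics/topcrop.png',np.clip(a.astype(float)*1.6,0,255).astype(np.uint8))
E
```

```text
top 1 [416 173  56  32 370] [443. 188.] z [0.0029 0.0077 0.0095 0.0112] rect (692, -314) [ 37. 180.] 24.2
top 2 [373 179  14  14 140] [380. 185.] z [0.0339 0.0425 0.052  0.0576] rect (693, -117) [35. 35.] 9.7
top 3 [428 216  14  46 508] [435. 239.] z [0.0306 0.0376 0.0398 0.0417] rect (530, -265) [ 30. 131.] 88.6
top 4 [462 217  15  46 504] [469. 240.] z [0.0145 0.0216 0.0238 0.0258] rect (526, -367) [129.  30.] 1.2
top 5 [387 223  15  47 504] [394. 246.] z [0.0215 0.0295 0.0316 0.0334] rect (512, -148) [130.  29.] 2.5
bench 0.0005385880656314512
blue z [0.086 0.092 0.096] ((618.499755859375, 90.57110595703125), (56.143096923828125, 82.86518096923828), 83.34583282470703)
side 1 [295 151  14  35 212] [301. 169.] z [0.006  0.0079 0.009  0.0101] rect (689, -313) [ 37. 180.] 20.4
side 2 [338 157  46  18 502] [360. 166.] z [0.0055 0.0202 0.0226 0.0239] rect (527, -365) [129.  37.] 1.4
side 3 [326 170  48  26 790] [349. 182.] z [0.0073 0.0297 0.0377 0.0393] rect (530, -263) [ 34. 130.] 87.7
side 4 [265 188  16  18 180] [272. 197.] z [0.0277 0.0411 0.0498 0.0569] rect (693, -107) [37. 31.] 1.2
side 5 [317 199  52  23 773] [343. 210.] z [0.0066 0.0267 0.0304 0.0316] rect (514, -147) [130.  34.] 1.5
bench 0.00021929246864610397
blue z [0.017 0.08  0.094] ((620.9277954101562, 95.4117431640625), (62.37312316894531, 84.26655578613281), 82.7846908569336)
```

View pics/topcrop.png

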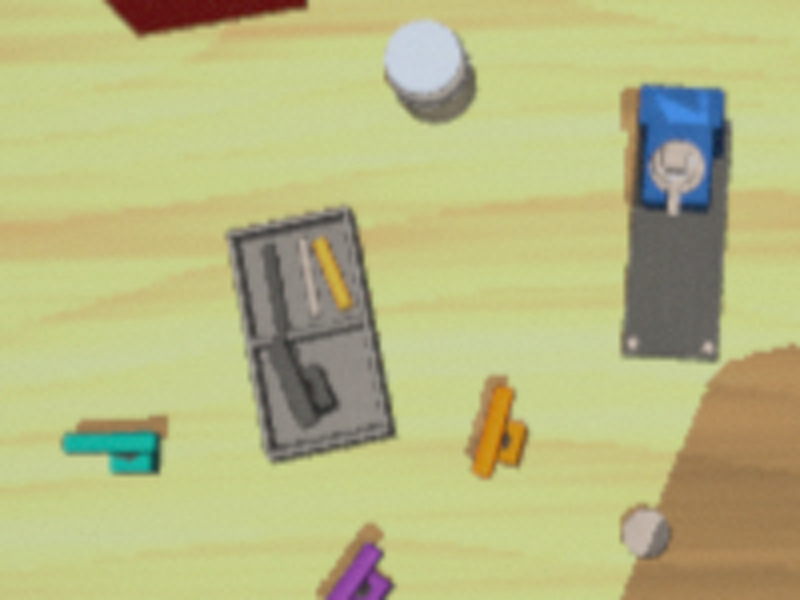

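The middle block is the 30 mm one at (0.512, -0.148), px (394,246). In the crop, the screw head is at about px (310,211) with its pointer toward the front, and the driver bar runs diagonally at about px (213,263). Next: plate, caddy and driver numbers, plus the first move.

```bash
cat >> h.py <<'E'
def rel(tgt,yaw,tilt=None):
    """TCP target, world yaw(deg) of tool x; prints turn about tool z and shift"""
    s=env.get_state();M=q2R(s['orientation'])
    y=np.degrees(np.arctan2(M[1,0],M[0,0])); 
    sh=M.T@(np.array(tgt)-s['tcp_pos'])*100
    t=np.radians(yaw);D=np.array([[np.cos(t),np.sin(t),0],[np.sin(t),-np.cos(t),0],[0,0,-1]])
    print('rel yaw now',y.round(2),'rotvec deg',np.degrees(R.from_matrix(M.T@D).as_rotvec()).round(2),'shift cm',sh.round(2))
E
python3 - <<'E'
from h import *
for n in ['top','side']:
    z=np.load(n+'.npz');im,d=z['im'],z['d'];c=env.get_calibration(n);P=cloud(d,c)
    X,Y,Z=P[...,0],P[...,1],P[...,2];v=im.max(2).astype(int);sat=v-im.min(2)
    def rect(m,nm):
        q=P[m]; k,l,s,ce=cv2.connectedComponentsWithStats(m.astype(np.uint8));i=1+np.argmax(s[1:,4]);q=P[l==i]
        r=cv2.minAreaRect(q[:,:2].astype(np.float32)*1000);print(n,nm,s[i],np.round(r[0]),np.round(r[1]),round(r[2],1),'z',np.percentile(q[:,2],[5,50,95]).round(3),'mean',q.mean(0).round(4))
    box=lambda a,b,c_,e:(X>a)&(X<b)&(Y>c_)&(Y<e)
    rect(box(.4,.7,.0,.16)&(sat<40)&(Z<.025)&(Z>0.002),'plate')
    rect(box(.4,.72,.0,.16)&(sat<60)&(Z>.105),'screw')
    rect(box(.35,.7,.2,.5)&(sat<40)&(Z<.05)&(Z>-.005),'caddy')
    rect(box(.38,.6,.2,.46)&(sat<40)&(Z>.055),'bar')
print(env.get_calibration('wrist'))
rel([.46,-.148,.25],182)
E
```

```text
top plate [ 288  198   40   66 1052] [573.  99.] [ 94. 204.] 82.4 z [0.004 0.01  0.015] mean [0.5468 0.096  0.0098]
top screw [304 206  11  11  77] [603.  92.] [28. 27.] 31.8 z [0.106 0.111 0.13 ] mean [0.5999 0.0927 0.1159]
top caddy [ 171  221  103   66 2581] [488. 353.] [258. 212.] 54.2 z [-0.003  0.005  0.031] mean [0.5048 0.3553 0.0089]
top bar [207 255  13  23 127] [462. 361.] [64. 15.] 23.2 z [0.074 0.081 0.085] mean [0.4607 0.3596 0.0805]
side plate [ 243  255   85   41 1783] [574.  97.] [ 75. 179.] 84.7 z [0.006 0.01  0.014] mean [0.5634 0.1035 0.0104]
side screw [263 225  23  15 175] [594.  94.] [49. 24.] 13.4 z [0.106 0.11  0.128] mean [0.5986 0.0985 0.1142]
side caddy [ 209  346  104   64 4399] [515. 354.] [180. 113.] 10.8 z [0.004 0.013 0.031] mean [0.5098 0.3691 0.0157]
side bar [266 358  38  16 415] [463. 363.] [63. 15.] 24.1 z [0.062 0.081 0.084] mean [0.462  0.3649 0.0785]
{'fx': 334.3919829159992, 'fy': 334.3919829159992, 'cx': 322.29772068106945, 'cy': 234.85774431702177, 'origin': array([ 0.25250685, -0.52182845,  0.37319909]), 'orientation': array([ 0.79559112, -0.13249897,  0.09879974, -0.58285281])}
rel yaw now 17.52 rotvec deg [-0.0000e+00 -1.4000e-01 -1.6448e+02] shift cm [ 39.41 -29.5   -1.89]
```

Emit:
carry_out(
  steps=[
    [[0, 0, -10], [4.9, -3.7, 0], 0],
    [[0, 0, -20], [9.8, -7.4, 0], 0],
    [[0, 0, -30], [14.7, -11.1, 0], 0],
    [[0, 0, -40], [19.6, -14.8, 0], 0],
    [[0, 0, -50], [24.5, -18.5, 0], 0],
    [[0, 0, -60], [29.4, -22.1, 0], 0],
    [[0, 0, -70], [34.3, -25.8, 0], 0],
    [[0, 0, -80], [39.4, -29.5, 0], 0],
  ],
  force=40,
)

```text
clock: 1.1
tcp_pos: [0.4604, -0.147, 0.2311]
orientation: [0.0, 0.657, 0.754, -0.0]
wrist_force: [1.5, -1.8, -0.1]
finger_gap: 0.0854
grip_force: 0.0
```

Emit:
carry_out(
  steps=[
    [[0, 0, -10.5], [0, 0, 0], 0],
    [[0, 0, -21], [0, 0, 0], 0],
    [[0, 0, -31.5], [0, 0, 0], 0],
    [[0, 0, -42], [0, 0, 0], 0],
    [[0, 0, -52.5], [0, 0, 0], 0],
    [[0, 0, -63], [0, 0, 0], 0],
    [[0, 0, -73.5], [0, 0, 0], 0],
    [[0, 0, -84], [0, 0, 0], 0],
  ],
)

```text
clock: 2.1
tcp_pos: [0.4594, -0.1487, 0.2308]
orientation: [-0.0, -0.016, 1.0, 0.0]
wrist_force: [-0.5, 0.5, -0.1]
finger_gap: 0.0855
grip_force: 0.0
```

```bash
cat > w.py <<'E'
from h import *
import sys
s=env.get_state();c=env.get_calibration('wrist');im,d=env.read_camera('wrist')
n=sys.argv[1];np.savez(n+'.npz',im=im,d=d,**c);save(n+'.png',im)
print('t',s['clock'],'q',s['joint_pos'].round(2),s['tcp_pos'].round(4),'F',s['wrist_force'].round(1),'gap',s['finger_gap'])
P=cloud(d,c);print(P[::100,::120].round(3).tolist())
E
python3 w.py w1
cat > blk.py <<'E'
from h import *
import sys
z=np.load(sys.argv[1]+'.npz');P=cloud(z['d'],z);im=z['im'].astype(int)
X,Y,Z=P[...,0],P[...,1],P[...,2];h=float(sys.argv[2]);x0,x1,y0,y1=map(float,sys.argv[3:7])
m=(abs(Z-h)<.006)&(X>x0)&(X<x1)&(Y>y0)&(Y<y1)&(np.ptp(im,axis=2)<50)
k,l,s,ce=cv2.connectedComponentsWithStats(m.astype(np.uint8))
for i in range(1,k):
    if s[i,4]<400: continue
    # rays onto plane z=h for precise outline
    v,u=np.nonzero(l==i);r=np.stack([(u-z['cx'])/z['fx'],-(v-z['cy'])/z['fy'],-np.ones(len(u))],-1)@q2R(z['orientation']).T
    h2=np.median(Z[l==i]);q=z['origin']+r*((h-z['origin'][2])/r[:,2])[:,None]
    rr=cv2.minAreaRect(q[:,:2].astype(np.float32)*1000);print(s[i],h2.round(4),np.round(rr[0],1),np.round(rr[1],1),round(rr[2],1))
E
python3 blk.py w1 0.03 .4 .7 -.22 -.08
```

```text
t 2.1 q [-0.48  0.14 -0.18  1.25 -0.   -0.51] [ 0.4594 -0.1487  0.2308] F [-0.5  0.5 -0.1] gap 0.08552540717918472
[[[0.277, -0.459, 0.001], [0.273, -0.346, 0.0], [0.269, -0.232, -0.0], [0.266, -0.118, 0.0], [0.262, -0.004, 0.001], [0.258, 0.111, 0.0]], [[0.366, -0.485, -0.001], [0.362, -0.36, -0.0], [0.358, -0.236, 0.001], [0.354, -0.111, -0.001], [0.35, 0.014, -0.002], [0.348, 0.118, 0.025]], [[0.473, -0.515, -0.001], [0.463, -0.364, 0.022], [0.464, -0.241, 0.001], [0.46, -0.104, 0.001], [0.455, 0.033, 0.0], [0.45, 0.168, 0.002]], [[0.603, -0.551, -0.0], [0.598, -0.399, 0.0], [0.594, -0.247, -0.0], [0.589, -0.095, 0.0], [0.584, 0.057, -0.001], [0.579, 0.208, 0.001]], [[0.706, -0.527, 0.058], [0.453, -0.206, 0.298], [0.756, -0.255, -0.0], [0.749, -0.084, 0.001], [0.445, -0.105, 0.302], [0.739, 0.258, 0.001]]]
[ 308  192   26  111 2740] 0.0299 [ 510.5 -147.3] [130.1  27. ] 2.5
```

View pics/w1.png

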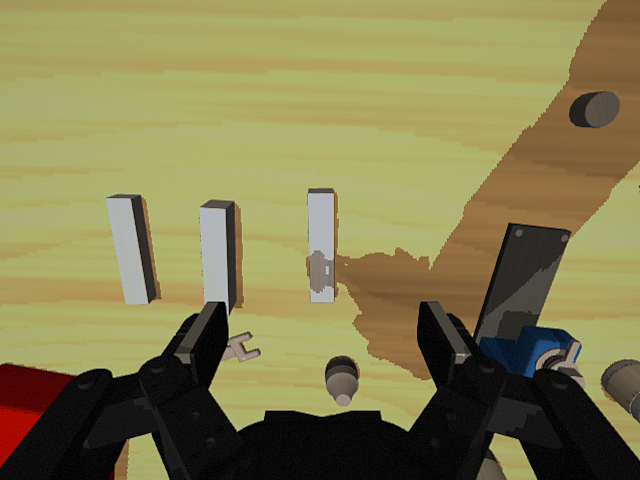

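Wrist view: block at px (322,245), giving centre (0.5105,-0.1473), top at 29.9 mm, 130×27 mm, yaw 2.5°. That checks, so I grip 50 mm short of its centre.

```bash
python3 -c "
from h import *
rel([.4605,-.1495,.006],182.5)"
```

```text
rel yaw now -177.83 rotvec deg [ 0.02 -0.05 -0.33] shift cm [-0.12 -0.09 22.49]
```

Emit:
carry_out(
  steps=[
    [[0, 0, -0.3], [-0.1, -0.1, 5], 0],
    [[0, 0, -0.3], [-0.1, -0.1, 10], 0],
    [[0, 0, -0.3], [-0.1, -0.1, 15], 0],
    [[0, 0, -0.3], [-0.1, -0.1, 19], 0],
    [[0, 0, -0.3], [-0.1, -0.1, 21], 0],
    [[0, 0, -0.3], [-0.1, -0.1, 22], 0],
    [[0, 0, -0.3], [-0.1, -0.1, 22.4], 0],
    [[0, 0, -0.3], [-0.1, -0.1, 22.4], 0],
  ],
)

```text
clock: 3.15
tcp_pos: [0.4612, -0.1501, 0.0078]
orientation: [0.0, -0.016, 1.0, -0.0]
wrist_force: [0.1, 0.3, -0.2]
finger_gap: 0.0855
grip_force: 0.0
```

Emit:
carry_out(
  steps=[
    [[0, 0, 0], [0, 0, 0], 200],
    [[0, 0, 0], [0, 0, 0], 200],
    [[0, 0, 0], [0, 0, 0], 200],
    [[0, 0, 0], [0, 0, 0], 200],
    [[0, 0, 0], [0, 0, 0], 200],
    [[0, 0, 0], [0, 0, 0], 200],
    [[0, 0, 0], [0, 0, -1], 200],
    [[0, 0, 0], [0, 0, -4], 200],
  ],
  force=50,
)

```text
clock: 4.15
tcp_pos: [0.4587, -0.1488, 0.0463]
orientation: [-0.002, -0.016, 1.0, 0.001]
wrist_force: [-0.1, -0.5, -2.7]
finger_gap: 0.027
grip_force: 49.6
```

Emit:
carry_out(
  steps=[
    [[0, 0, 0], [0, 0, -4], 200],
    [[0, 0, 0], [0, 0, -8], 200],
    [[0, 0, 0], [1, 3, -12], 200],
    [[0, 0, 0], [2, 7, -15], 200],
    [[0, 0, 0], [2.5, 11, -16], 200],
    [[0, 0, 0], [2.5, 13, -16], 200],
    [[0, 0, 0], [2.5, 13, -16], 200],
    [[0, 0, 0], [2.5, 13, -16], 200],
  ],
)

```text
clock: 5.15
tcp_pos: [0.4314, -0.021, 0.2071]
orientation: [-0.0, -0.016, 1.0, -0.0]
wrist_force: [-1.4, 1.0, -2.6]
finger_gap: 0.0266
grip_force: 50.0
```

```bash
python3 w.py w2|head -1
cat > fr.py <<'E'
from h import *
import sys
z=np.load(sys.argv[1]+'.npz');P=cloud(z['d'],z);im=z['im'].astype(int);X,Y,Z=P[...,0],P[...,1],P[...,2]
sat=np.ptp(im,axis=2)
def rect(m,nm,h=None):
    k,l,s,ce=cv2.connectedComponentsWithStats(m.astype(np.uint8))
    if k<2: print(nm,'none');return
    i=1+np.argmax(s[1:,4]);q=P[l==i];r=cv2.minAreaRect(q[:,:2].astype(np.float32)*1000)
    print(nm,s[i],np.round(r[0],1),np.round(r[1],1),round(r[2],1),'z',np.percentile(q[:,2],[5,50,95]).round(4),'px',ce[i].round())
    return l==i
box=lambda a,b,c_,e:(X>a)&(X<b)&(Y>c_)&(Y<e)
rect(box(.42,.72,.02,.18)&(abs(Z-.010)<.004)&(im.max(2)<110),'plate')
blue=(im[...,2]-im[...,0]>50)
rect(box(.42,.72,.02,.18)&blue&(abs(Z-.092)<.004),'bluetop')
rect(box(.42,.72,.02,.18)&~blue&(abs(Z-.128)<.0045),'headtop')
rect(box(.42,.72,.02,.18)&~blue&(Z>.096)&(Z<.112),'pointer')
m=rect(box(.42,.72,.0,.2)&(abs(Z-.092)<.004)&~blue,'?')
E
python3 fr.py w2
```

```text
t 5.15 q [-0.23  0.05 -0.34  1.18 -0.   -0.27] [ 0.4314 -0.021   0.2071] F [-1.4  1.  -2.6] gap 0.026614000227275943
plate [ 388  250   77  100 5306] [543.9  99.5] [ 70.5 124.5] 85.1 z [0.0088 0.0101 0.0113] px [424. 296.]
bluetop [415 409  32  36 471] [644.7  90.2] [60.3 20.9] 40.4 z [0.0911 0.0922 0.093 ] px [427. 432.]
headtop [436 431   1   2   2] [606.7  87.5] [1. 0.] -175.7 z [0.1245 0.1246 0.1247] px [436. 432.]
pointer [423 417   5   5   5] [611.5  83.4] [7.7 0.6] 35.3 z [0.1063 0.1073 0.1077] px [425. 419.]
? [414 405   7   9  19] [615.2  80. ] [13.6  2.4] 26.0 z [0.0911 0.093  0.0944] px [417. 409.]
```

View pics/w2.png

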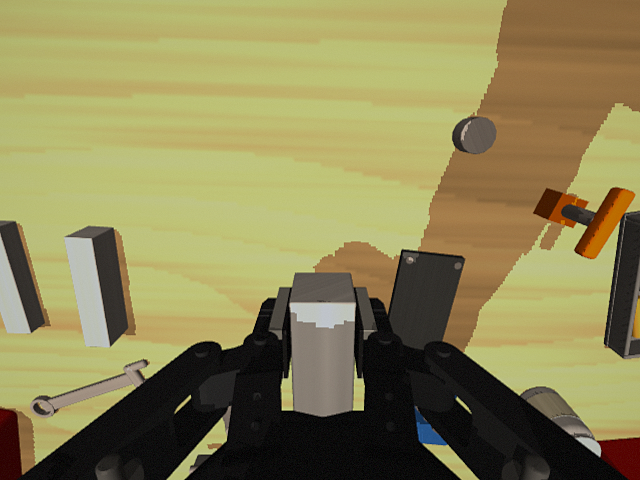

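The held block's near end is at px (323,290), and the plate is at (424,296). Plate centre ≈ (0.5716, 0.0971), yaw -4.9°, screw at ≈ (0.6015, 0.0945). Next I check the held block's pose for droop.

Run:
```python
from h import *
z=np.load('w2.npz');P=cloud(z['d'],z);im=z['im'].astype(int)
s=env.get_state();M=q2R(s['orientation']);T=(P-s['tcp_pos'])@M
m=np.zeros((480,640),bool);m[265:420,285:360]=1
m&=(np.ptp(im,axis=2)<40)&(im.max(2)>60)
for r in range(270,420,12):
    q=T[r][m[r]]; print(r,len(q),np.median(q,0).round(4) if len(q) else'', (q[:,1].min().round(4),q[:,1].max().round(4)) if len(q) else '')
# target TCP: block centre at frame x=-17 -> gripped point 50 mm nearer
t=np.radians(-4.9);c=np.array([.5716,.0971])
for off in (-170,-67): 
    g=c+off/1000*np.array([np.cos(t),np.sin(t)]);print(off,g); rel([*g,.0215],175.1)
```

```text
270 0  
282 60 [ 0.0145  0.0014 -0.0045] (np.float64(-0.0122), np.float64(0.0152))
294 71 [ 0.0144  0.0012 -0.0155] (np.float64(-0.0152), np.float64(0.0175))
306 68 [ 0.0127  0.001  -0.0224] (np.float64(-0.0142), np.float64(0.0148))
318 65 [ 0.0069  0.0011 -0.0223] (np.float64(-0.0121), np.float64(0.0145))
330 64 [ 0.001   0.0014 -0.0223] (np.float64(-0.0119), np.float64(0.0147))
342 63 [-0.0052  0.0012 -0.0221] (np.float64(-0.0121), np.float64(0.0145))
354 63 [-0.0112  0.0012 -0.0222] (np.float64(-0.0123), np.float64(0.0147))
366 62 [-0.0176  0.0014 -0.0222] (np.float64(-0.012), np.float64(0.0149))
378 62 [-0.0242  0.0014 -0.0222] (np.float64(-0.0123), np.float64(0.0152))
390 61 [-0.031   0.0017 -0.0222] (np.float64(-0.012), np.float64(0.0154))
402 60 [-0.0381  0.0015 -0.0221] (np.float64(-0.0122), np.float64(0.0152))
414 27 [-0.0449  0.0012 -0.0224] (np.float64(-0.003), np.float64(0.0059))
-170 [0.4022213  0.11162088]
rel yaw now -178.22 rotvec deg [-0.02 -0.04  6.68] shift cm [ 2.5  13.37 18.55]
-67 [0.50484487 0.10282293]
rel yaw now -178.22 rotvec deg [-0.02 -0.04  6.68] shift cm [-7.73 12.18 18.55]
```

Emit:
carry_out(
  steps=[
    [[0, 0, 2], [0, 4, 0], 200],
    [[0, 0, 4], [-0.2, 8, 0], 200],
    [[0, 0, 6.7], [-0.5, 12, 0], 200],
    [[0, 0, 6.7], [-0.5, 13, 4], 200],
    [[0, 0, 6.7], [-0.5, 13, 8], 200],
    [[0, 0, 6.7], [-0.5, 13, 12], 200],
    [[0, 0, 6.7], [-0.5, 13, 15], 200],
    [[0, 0, 6.7], [-0.5, 13, 16], 200],
  ],
)

```text
clock: 6.2
tcp_pos: [0.4311, 0.1085, 0.0453]
orientation: [-0.002, 0.043, 0.999, -0.0]
wrist_force: [-0.5, -0.0, -2.4]
finger_gap: 0.0271
grip_force: 50.3
```

```bash
python3 w.py w3|head -1; python3 fr.py w3
python3 - <<'E'
from h import *
t=np.radians(-4.9);c=np.array([.5716,.0971])
for off in (-140,-67): 
    g=c+off/1000*np.array([np.cos(t),np.sin(t)]);print(off,g); rel([*g,.0193],175.1)
E
```

```text
t 6.2 q [ 0.07  0.22 -0.58  0.78 -0.    0.15] [0.4311 0.1085 0.0453] F [-0.5 -0.  -2.4] gap 0.02712952251069963
plate [281 362  12  48 396] [511.7  78.6] [ 7.5 40.2] 83.4 z [0.0092 0.01   0.0109] px [287. 391.]
bluetop none
headtop [ 489  419  109   61 3318] [428.4 159. ] [14.4 26.3] 43.1 z [0.1239 0.1278 0.132 ] px [531. 446.]
pointer [ 378  347  131  102 5249] [433.2 146.1] [35.6 26.4] 89.9 z [0.0976 0.1026 0.1109] px [444. 388.]
? [377 335  84  30 688] [423.6 142.5] [27.1  7.2] 90.0 z [0.0888 0.093  0.0957] px [415. 349.]
-140 [0.43211166 0.10905837]
rel yaw now 175.04 rotvec deg [-0.04 -0.21 -0.06] shift cm [-0.09  0.05  2.6 ]
-67 [0.50484487 0.10282293]
rel yaw now 175.04 rotvec deg [-0.04 -0.21 -0.06] shift cm [-7.39  0.06  2.57]
```

View pics/w3.png

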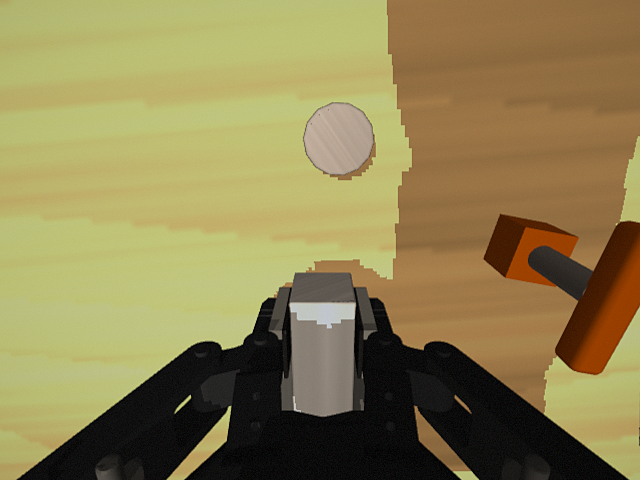

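Washers at px (338,138) and the orange decoy at (570,290) are both clear. Insert and lower.

Emit:
carry_out(
  steps=[
    [[0, 0, 0], [0, 0, 1.5], 200],
    [[0, 0, 0], [0, 0, 2.6], 200],
    [[0, 0, 0], [0, 0, 2.6], 200],
    [[0, 0, 0], [-2, 0, 2.6], 200],
    [[0, 0, 0], [-4, 0, 2.6], 200],
    [[0, 0, 0], [-6, 0, 2.6], 200],
    [[0, 0, 0], [-7.4, 0, 2.6], 200],
    [[0, 0, 0], [-7.4, 0, 2.6], 200],
  ],
)

```text
clock: 7.25
tcp_pos: [0.5075, 0.103, 0.0218]
orientation: [0.001, 0.043, 0.999, 0.0]
wrist_force: [-0.1, 0.4, -2.5]
finger_gap: 0.027
grip_force: 50.3
```

Run:
```python
from h import *
s=env.get_state();print(s['wrist_force'],s['tcp_pos'])
rel([.5048,.1028,.0178],175.1)
im,d=env.read_camera('side');c=env.get_calibration('side');np.savez('side2.npz',im=im,d=d)
a=cv2.resize(im[190:320,210:380],None,fx=4,fy=4,interpolation=cv2.INTER_CUBIC);save('s2.png',np.clip(a.astype(float)*1.5,0,255).astype(np.uint8))
```

```text
[-0.11922868  0.42750448 -2.50401843] [0.50753479 0.10299145 0.0217555 ]
rel yaw now 175.1 rotvec deg [0.01 0.08 0.  ] shift cm [ 0.27 -0.04  0.4 ]
```

View pics/s2.png

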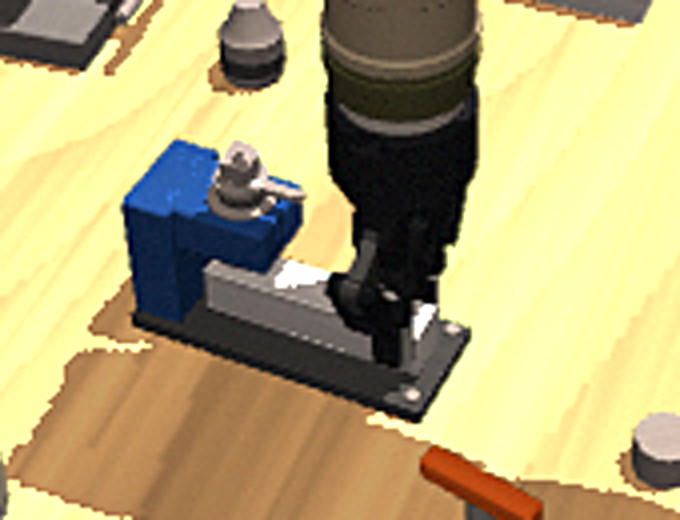

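The side view shows the block lying under the arm, with its far end past the screw. Lowering it.

Emit:
carry_out(
  steps=[
    [[0, 0, 0], [0, 0, 0.1], 200],
    [[0, 0, 0], [0, 0, 0.2], 200],
    [[0, 0, 0], [0, 0, 0.2], 200],
    [[0, 0, 0], [0, 0, 0.3], 200],
    [[0, 0, 0], [0, 0, 0.3], 200],
    [[0, 0, 0], [0, 0, 0.3], 200],
    [[0, 0, 0], [0, 0, 0.3], 200],
    [[0, 0, 0], [0, 0, 0.3], 200],
  ],
)

```text
clock: 8.3
tcp_pos: [0.5062, 0.1031, 0.0183]
orientation: [0.0, 0.043, 0.999, -0.0]
wrist_force: [0.3, 0.5, -2.2]
finger_gap: 0.0267
grip_force: 50.3
```

Emit:
carry_out(
  steps=[
    [[0, 0, 0], [0, 0, 0.05], 200],
    [[0, 0, 0], [0, 0, 0.05], 200],
    [[0, 0, 0], [0, 0, 0.05], 200],
    [[0, 0, 0], [0, 0, 0.05], 100],
    [[0, 0, 0], [0, 0, 0.05], 60],
    [[0, 0, 0], [0, 0, 0.05], 60],
    [[0, 0, 0], [0, 0, -2], 60],
    [[0, 0, 0], [0, 0, -6], 60],
  ],
)

```text
clock: 9.3
tcp_pos: [0.5047, 0.103, 0.0775]
orientation: [-0.002, 0.043, 0.999, -0.0]
wrist_force: [0.1, -0.0, 1.2]
finger_gap: 0.0652
grip_force: 0.0
```

Emit:
carry_out(
  steps=[
    [[0, 0, 0], [0, 0, -6], 60],
    [[0, 0, 0], [1, 0, -12], 0],
    [[0, 0, 0], [3, 0, -17], 0],
    [[0, 0, 0], [5, 0, -20], 0],
    [[0, 0, 0], [7, 0, -20], 0],
    [[0, 0, 0], [7, 0, -20], 0],
    [[0, 0, 0], [7, 0, -20], 0],
    [[0, 0, 0], [7, 0, -20], 0],
  ],
)

```text
clock: 10.3
tcp_pos: [0.4369, 0.109, 0.2776]
orientation: [-0.0, 0.043, 0.999, -0.0]
wrist_force: [0.8, 1.1, 0.1]
finger_gap: 0.0852
grip_force: 0.0
```

```bash
python3 w.py w4|head -1; python3 fr.py w4; python3 blk.py w4 .04 .4 .7 .02 .18
```

```text
t 10.3 q [ 0.07  0.06 -0.15  1.36 -0.    0.15] [0.4369 0.109  0.2776] F [0.8 1.1 0.1] gap 0.08516148032428998
plate [ 295  226   54  119 2924] [571.7  97.3] [ 70.1 180.2] 85.0 z [0.0086 0.0099 0.0112] px [321. 272.]
bluetop [ 297  326   48   60 1508] [618.6  92.4] [58.  84.4] 85.0 z [0.0902 0.0917 0.0929] px [321. 362.]
headtop [315 359  13  12 129] [601.   94.7] [13.  12.7] 84.7 z [0.1237 0.1269 0.1286] px [321. 365.]
pointer [308 325  27  38 452] [588.4  95.9] [29.6 47.9] 84.0 z [0.1026 0.1069 0.1094] px [321. 345.]
? [305 333  13  22 125] [596.2  81.4] [ 9.4 32. ] 58.2 z [0.0917 0.0939 0.0953] px [310. 342.]
[ 312  240   23   75 1618] 0.0399 [540.7 101.8] [ 27.4 103.1] 84.9
```

View pics/w4.png

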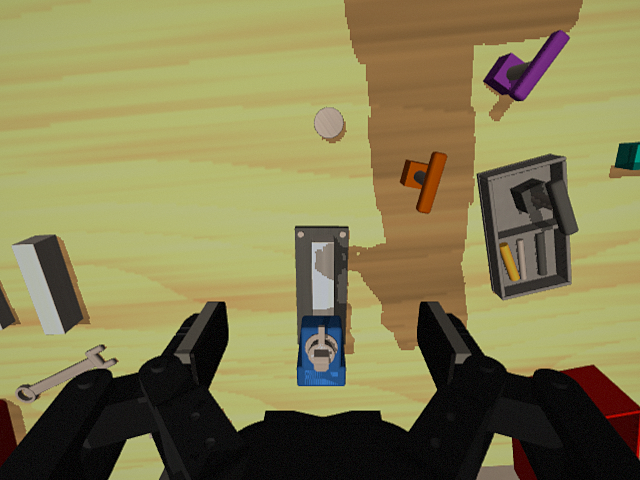

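The view is very clear: block under the screw at px (323,277), plate centre (0.5717,0.0973), yaw -5°, and the head at (0.601,0.0947) with its pointer along -x (q≈0). The driver is at px (540,195) in the caddy. Next I go over the driver.

```bash
cat > drv.py <<'E'
from h import *
import sys
z=np.load(sys.argv[1]+'.npz');P=cloud(z['d'],z);im=z['im'].astype(int);X,Y,Z=P[...,0],P[...,1],P[...,2]
sat=np.ptp(im,axis=2)
m=(X>.38)&(X<.56)&(Y>.27)&(Y<.46)&(sat<40)&(abs(Z-float(sys.argv[2]))<.004)
k,l,s,ce=cv2.connectedComponentsWithStats(m.astype(np.uint8));i=1+np.argmax(s[1:,4]);q=P[l==i]
r=cv2.minAreaRect(q[:,:2].astype(np.float32)*1000);print('bar',s[i],np.round(r[0],1),np.round(r[1],1),round(r[2],1),np.median(q[:,2]).round(4))
m=(X>.36)&(X<.62)&(Y>.26)&(Y<.46)&(sat<40)&(abs(Z-.03)<.004)
r=cv2.minAreaRect(P[m][:,:2].astype(np.float32)*1000);print('caddy rim',m.sum(),np.round(r[0],1),np.round(r[1],1),round(r[2],1))
E
python3 drv.py w4 .082
python3 - <<'E'
from h import *
z=np.load('w4.npz');P=cloud(z['d'],z);im=z['im'].astype(int);X,Y,Z=P[...,0],P[...,1],P[...,2]
m=(np.hypot(X-.601,Y-.0947)<.04)&(np.hypot(X-.601,Y-.0947)>.024)&(Z>.1)&(im[...,2]-im[...,0]<40)
p=P[m].mean(0);print('pointer',m.sum(),p,np.degrees(np.arctan2(p[1]-.0947,p[0]-.601)))
rel([.461,.362,.22],203.5)
E
```

```text
bar [549 179  30  56 836] [460.4 361.8] [64.2 14.6] 22.9 0.0818
caddy rim 2298 [506.4 363.1] [171.1  90.6] 10.5
pointer 79 [0.57028012 0.09728757 0.1066708 ] 175.18526976573472
rel yaw now 175.11 rotvec deg [ -0.    -0.06 -28.39] shift cm [-0.25 25.42  5.76]
```

Bar (0.4604,0.3618), top at 81.8 mm, yaw 22.9°. The caddy is 171×91 as given. The pointer is at 175.2°, so q≈0.

Emit:
carry_out(
  steps=[
    [[0, 0, -6], [0, 5, 0], 60],
    [[0, 0, -12], [0, 10, 1], 100],
    [[0, 0, -18], [-0.1, 15, 3], 100],
    [[0, 0, -24], [-0.2, 20, 5], 100],
    [[0, 0, -27.8], [-0.2, 24, 6], 100],
    [[0, 0, -27.8], [-0.2, 25.4, 8], 100],
    [[0, 0, -27.8], [-0.2, 25.4, 10], 100],
    [[0, 0, -27.8], [-0.2, 25.4, 10], 100],
  ],
)

```text
clock: 11.35
tcp_pos: [0.459, 0.3616, 0.1758]
orientation: [-0.002, -0.199, 0.98, -0.001]
wrist_force: [-0.9, 0.1, 0.5]
finger_gap: 0.0516
grip_force: 0.0
```

```bash
python3 w.py w5|head -1; python3 drv.py w5 .082;python3 -c "
from h import *
rel([.4604,.3618,.056],202.9)"
```

```text
t 11.35 q [ 0.53  0.36 -0.03  1.19 -0.    0.13] [0.459  0.3616 0.1758] F [-0.9  0.1  0.5] gap 0.051609876935033515
bar [ 312  199   19   80 1454] [460.5 362.5] [63.7 14. ] 23.4 0.0817
caddy rim 3163 [506.3 363.4] [170.6  89.8] 11.0
rel yaw now -157.08 rotvec deg [-0.03 -0.15  0.02] shift cm [-1.000e-01 -1.000e-02  1.212e+01]
```

Emit:
carry_out(
  steps=[
    [[0, 0, 0], [-0.1, 0, 4], 100],
    [[0, 0, 0], [-0.1, 0, 8], 100],
    [[0, 0, 0], [-0.1, 0, 10.5], 100],
    [[0, 0, 0], [-0.1, 0, 11.5], 100],
    [[0, 0, 0], [-0.1, 0, 12], 100],
    [[0, 0, 0], [-0.1, 0, 12], 100],
    [[0, 0, 0], [-0.1, 0, 12], 230],
    [[0, 0, 0], [-0.1, 0, 12], 230],
  ],
  force=60,
)

```text
clock: 12.4
tcp_pos: [0.4615, 0.3627, 0.0591]
orientation: [0.001, -0.199, 0.98, 0.0]
wrist_force: [1.4, -0.8, 0.5]
finger_gap: 0.0159
grip_force: 0.9
```

Emit:
carry_out(
  steps=[
    [[0, 0, 0], [0, 0, 0], 230],
    [[0, 0, 0], [0, 0, 0], 230],
    [[0, 0, 0], [0, 0, 0], 230],
    [[0, 0, 0], [0, 0, -1], 230],
    [[0, 0, 0], [0, 0, -5], 230],
    [[0, 0, 0], [0, 0, -10], 230],
    [[0, 0, 0], [0, 0, -15], 230],
    [[0, 0, 0], [0, 0, -16], 230],
  ],
  force=60,
)

```text
clock: 13.4
tcp_pos: [0.4624, 0.3634, 0.2223]
orientation: [0.003, -0.199, 0.98, 0.001]
wrist_force: [0.2, 0.0, -2.4]
finger_gap: 0.0131
grip_force: 58.8
```

```bash
python3 w.py w6|head -1
python3 - <<'E'
from h import *
z=np.load('w6.npz');P=cloud(z['d'],z);im=z['im'].astype(int)
s=env.get_state();M=q2R(s['orientation']);T=(P-s['tcp_pos'])@M
for a,b in ((-.03,-.022),(.0,.01),(.01,.02),(.02,.03),(.03,.04),(.04,.06)):
  m=(abs(T[...,0])<.05)&(abs(T[...,1])<.03)&(T[...,2]>a)&(T[...,2]<b)&(np.ptp(im,axis=2)<40)
  print((a,b),m.sum(),T[m].min(0).round(4),T[m].max(0).round(4)) if m.sum() else None
rel([.6013,.0946,.26],175)
E
```

```text
t 13.4 q [0.53 0.34 0.06 1.28 0.   0.13] [0.4624 0.3634 0.2223] F [ 0.2  0.  -2.4] gap 0.013094817229274436
(-0.03, -0.022) 4658 [-0.0319 -0.0185 -0.03  ] [ 0.0326  0.0214 -0.022 ]
(0.02, 0.03) 626 [-0.0055 -0.0134  0.025 ] [0.015  0.0155 0.03  ]
(0.03, 0.04) 308 [ 0.0139 -0.0133  0.03  ] [0.0152 0.0154 0.04  ]
(0.04, 0.06) 340 [ 0.014  -0.0135  0.0401] [0.0152 0.0154 0.0526]
rel yaw now -157.07 rotvec deg [ 0.11  0.25 27.93] shift cm [ -2.38 -30.16  -3.87]
```

View pics/w6.png

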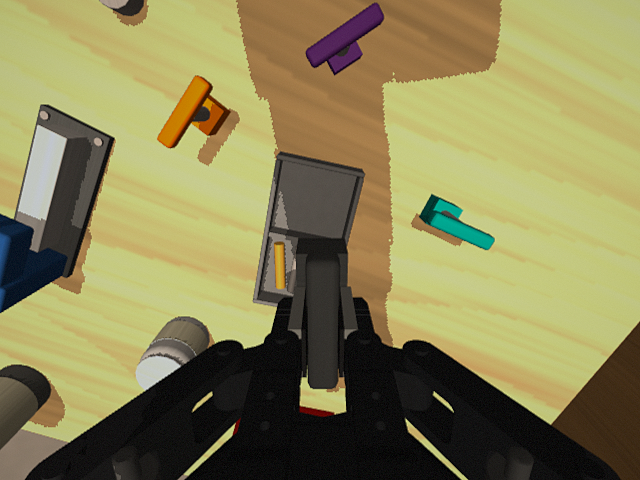

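The driver is held upright at px (322,310) with the socket square and centred, and the bay at (320,200) is empty. Moving over the screw.

Emit:
carry_out(
  steps=[
    [[0, 0, 4], [-0.3, -4, -2], 230],
    [[0, 0, 8], [-0.6, -8, -4], 230],
    [[0, 0, 12], [-1, -12.5, -4], 230],
    [[0, 0, 16], [-1.4, -17, -4], 230],
    [[0, 0, 20], [-1.8, -22, -4], 230],
    [[0, 0, 24], [-2.2, -27, -4], 230],
    [[0, 0, 28], [-2.4, -30.2, -4], 230],
    [[0, 0, 28], [-2.4, -30.2, -4], 230],
  ],
)

```text
clock: 14.45
tcp_pos: [0.6007, 0.0912, 0.2553]
orientation: [-0.002, 0.046, 0.999, -0.0]
wrist_force: [0.1, 0.6, -2.1]
finger_gap: 0.0127
grip_force: 59.0
```

Emit:
carry_out(
  steps=[
    [[0, 0, 0], [0, 0, 0], 230],
    [[0, 0, 0], [0, 0, 1], 230],
    [[0, 0, 0], [0, 0, 2], 230],
    [[0, 0, 0], [0, 0, 3], 230],
    [[0, 0, 0], [0, 0, 3], 230],
    [[0, 0, 0], [0, 0, 3], 230],
    [[0, 0, 0], [0, 0, 3], 230],
    [[0, 0, 0], [0, 0, 3], 230],
  ],
)

```text
clock: 15.45
tcp_pos: [0.6009, 0.0935, 0.2287]
orientation: [0.0, 0.044, 0.999, -0.0]
wrist_force: [-0.2, 0.5, -1.9]
finger_gap: 0.0128
grip_force: 59.0
```

```bash
python3 w.py w7|head -1
python3 - <<'E'
from h import *
rel([.6013,.0940,.162],175)
z=np.load('w7.npz');P=cloud(z['d'],z);im=z['im'].astype(int);X,Y,Z=P[...,0],P[...,1],P[...,2]
# pointer/disc seen?
m=(np.hypot(X-.601,Y-.0947)<.045)&(Z>.1)&(Z<.135)&(im[...,2]-im[...,0]<40);print(m.sum(),P[m].min(0).round(4) if m.sum() else '',P[m].max(0).round(4) if m.sum() else '')
v,u=np.nonzero(m);print(u.min(),u.max(),v.min(),v.max()) if len(u) else 0
E
```

```text
t 15.45 q [ 0.02  0.38  0.13  1.32 -0.    0.11] [0.6009 0.0935 0.2287] F [-0.2  0.5 -1.9] gap 0.0128105240637271
rel yaw now 174.91 rotvec deg [-0.    0.04 -0.09] shift cm [-0.03  0.05  6.66]
1049 [0.565  0.0798 0.1025] [0.6102 0.1093 0.1291]
305 340 185 237
```

Emit:
carry_out(
  steps=[
    [[0, 0, 0], [0, 0, 1.5], 230],
    [[0, 0, 0], [0, 0, 3], 230],
    [[0, 0, 0], [0, 0, 4.5], 230],
    [[0, 0, 0], [0, 0, 5.2], 230],
    [[0, 0, 0], [0, 0, 5.6], 230],
    [[0, 0, 0], [0, 0, 5.9], 230],
    [[0, 0, 0], [0, 0, 5.9], 230],
    [[0, 0, 0], [0, 0, 5.9], 230],
  ],
)

```text
clock: 16.5
tcp_pos: [0.6011, 0.0935, 0.1694]
orientation: [0.0, 0.044, 0.999, -0.0]
wrist_force: [3.9, -0.6, -3.1]
finger_gap: 0.0128
grip_force: 58.9
```

Emit:
carry_out(
  steps=[
    [[0, 0, 0], [-0.05, 0, 0.2], 230],
    [[0, 0, 0], [-0.05, 0, 0.3], 230],
    [[0, 0, 0], [-0.05, 0, 0.4], 230],
    [[0, 0, 0], [-0.05, 0, 0.5], 230],
    [[0, 0, 0], [-0.05, 0, 0.6], 230],
    [[0, 0, 0], [-0.05, 0, 0.6], 230],
    [[0, 0, 0], [-0.05, 0, 0.6], 230],
    [[0, 0, 0], [-0.05, 0, 0.6], 230],
  ],
)

```text
clock: 17.5
tcp_pos: [0.6012, 0.0935, 0.1632]
orientation: [0.0, 0.044, 0.999, -0.0]
wrist_force: [3.9, 0.6, -1.8]
finger_gap: 0.013
grip_force: 59.1
```

Emit:
carry_out(
  steps=[
    [[0, 0, 10], [-0.1, 0, 0], 230],
    [[0, 0, 20], [-0.1, 0, 0.05], 230],
    [[0, 0, 30], [-0.1, 0, 0.1], 230],
    [[0, 0, 40], [-0.1, 0, 0.17], 230],
    [[0, 0, 50], [-0.1, 0, 0.23], 230],
    [[0, 0, 60], [-0.1, 0, 0.3], 230],
    [[0, 0, 70], [-0.1, 0, 0.37], 230],
    [[0, 0, 80], [-0.1, 0, 0.43], 230],
  ],
)

```text
clock: 18.5
tcp_pos: [0.6031, 0.0933, 0.1589]
orientation: [0.001, 0.678, 0.735, 0.0]
wrist_force: [5.8, -1.1, -3.7]
finger_gap: 0.013
grip_force: 58.9
```

```bash
cat > ptr.py <<'E'
from h import *
import sys
s=env.get_state();print(s['clock'],s['tcp_pos'].round(4),s['wrist_force'].round(1),s['ft_torque'].round(2));rel([.6013,.094,.16],175)
ax=np.array([.6012,.0943])
for n in sys.argv[1:]:
    c=env.get_calibration(n);im,d=env.read_camera(n);im=im.astype(int)
    P=cloud(d,c);X,Y,Z=P[...,0],P[...,1],P[...,2];r=np.hypot(X-ax[0],Y-ax[1])
    m=(r<.042)&(r>.021)&(Z>.095)&(Z<.113)&(np.ptp(im,axis=2)<45)&(im.max(2)>70)
    if n=='wrist': np.savez('wp.npz',im=im.astype(np.uint8),d=d,**c)
    k,l,st,ce=cv2.connectedComponentsWithStats(m.astype(np.uint8))
    for i in range(1,k):
        if st[i,4]<4: continue
        p=P[l==i].mean(0);w=np.degrees(np.arctan2(p[1]-ax[1],p[0]-ax[0]));print(n,st[i,4],ce[i].round(),p.round(4),'dir',w.round(1),'q deg',((175-w+180)%360-180).round(1))
E
python3 ptr.py top side wrist
```

```text
18.5 [0.6031 0.0933 0.1589] [ 5.8 -1.1 -3.7] [-0.16 -1.42  0.13]
rel yaw now 94.61 rotvec deg [ 5.000e-02  8.000e-02 -8.039e+01] shift cm [ 0.08 -0.17 -0.11]
side 14 [269. 245.] [0.5949 0.1226 0.1032] dir 102.6 q deg 72.4
wrist 288 [311. 215.] [0.5927 0.122  0.1026] dir 107.0 q deg 68.0
```

Emit:
carry_out(
  steps=[
    [[0, 0, 6], [0, -0.1, 0.04], 230],
    [[0, 0, 12], [0, -0.1, 0.08], 230],
    [[0, 0, 18], [0, -0.1, 0.12], 230],
    [[0, 0, 20], [0, -0.1, 0.13], 230],
    [[0, 0, 20], [0, -0.1, 0.13], 230],
    [[0, 0, 20], [0, -0.1, 0.13], 230],
    [[0, 0, 20], [0, -0.1, 0.13], 230],
    [[0, 0, 20], [0, -0.1, 0.13], 230],
  ],
)

```text
clock: 19.65
tcp_pos: [0.6027, 0.093, 0.1577]
orientation: [0.001, 0.794, 0.608, 0.001]
wrist_force: [6.7, -1.2, -4.1]
finger_gap: 0.0128
grip_force: 58.8
```

```bash
python3 ptr.py side wrist wrist
python3 - <<'E'
from h import *
z=np.load('wp.npz');save('wp.png',cv2.resize(z['im'][120:330,200:440],None,fx=2.5,fy=2.5,interpolation=cv2.INTER_CUBIC))
E
```

```text
19.65 [0.6027 0.093  0.1577] [ 6.7 -1.2 -4.1] [-0.29 -1.76  0.14]
rel yaw now 74.92 rotvec deg [   0.12    0.13 -100.08] shift cm [ 0.06 -0.16 -0.23]
side 13 [265. 244.] [0.6052 0.1218 0.1019] dir 81.8 q deg 93.2
wrist 293 [311. 215.] [0.6025 0.1232 0.1014] dir 87.5 q deg 87.5
wrist 294 [311. 215.] [0.6025 0.1233 0.1013] dir 87.5 q deg 87.5
```

View pics/wp.png

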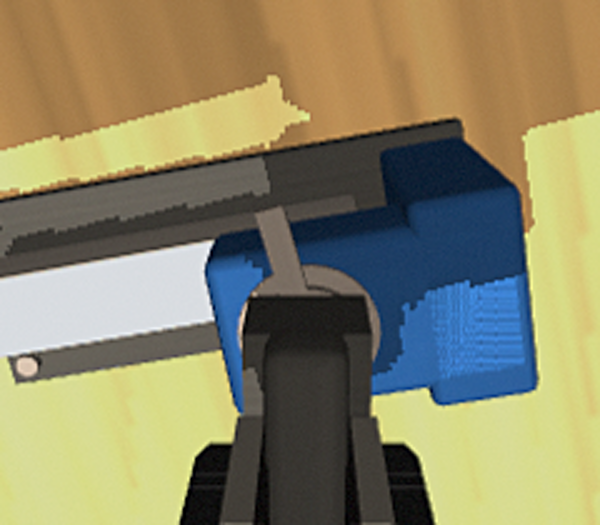

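The crop shows the pointer from about px (270,210) to (290,290), nearly square across the arm. I fit its direction independently of the axis estimate.

Run:
```python
from h import *
z=np.load('wp.npz');P=cloud(z['d'],z);im=z['im'].astype(int);X,Y,Z=P[...,0],P[...,1],P[...,2]
r=np.hypot(X-.6012,Y-.0943)
m=(r<.042)&(r>.023)&(Z>.095)&(Z<.113)&(np.ptp(im,axis=2)<45)&(im.max(2)>70)
k,l,st,ce=cv2.connectedComponentsWithStats(m.astype(np.uint8));i=1+np.argmax(st[1:,4])
q=P[l==i][:,:2]*1000
# centre line: left/right edges per y bin
ys=np.arange(q[:,1].min()+1.5,q[:,1].max()-1.5,1.5);E=[]
for y in ys:
    b=q[abs(q[:,1]-y)<.9]; E.append((y,b[:,0].min(),b[:,0].max()))
E=np.array(E);print(E.round(1))
E=E[(E[:,2]-E[:,1])>0.6*np.median(E[:,2]-E[:,1])]
for c in (E[:,1],E[:,2],(E[:,1]+E[:,2])/2):
    p=np.polyfit(E[:,0],c,1);d=np.degrees(np.arctan2(1,p[0]));print('dir',d.round(1),'q',(175-d).round(1),'x at axis y',np.polyval(p,94.3).round(1))
# frame yaw and axis from block / blue top in this picture
for nm,mm in (('block',(abs(Z-.04)<.003)&(X>.45)&(X<.62)&(abs(Y-.1)<.03)&(np.ptp(im,axis=2)<45)),('blue',(abs(Z-.092)<.002)&(X>.5)&(X<.72)&(abs(Y-.095)<.05)&(im[...,2]-im[...,0]>30))):
    print(nm,mm.sum(),cv2.minAreaRect(P[mm][:,:2].astype(np.float32)*1000))
```

```text
[[118.7 599.2 605.9]
 [120.2 598.9 605.9]
 [121.7 599.1 605.9]
 [123.2 599.1 605.8]
 [124.7 598.9 606. ]
 [126.2 599.  605.7]
 [127.7 598.7 605.8]
 [129.2 599.1 605.7]]
dir 90.9 q 84.1 x at axis y 599.5
dir 91.4 q 83.6 x at axis y 606.6
dir 91.2 q 83.8 x at axis y 603.0
block 3024 ((533.875244140625, 102.4033203125), (28.288625717163086, 83.18833923339844), 85.24176788330078)
blue 5757 ((620.056640625, 93.2325439453125), (59.269771575927734, 83.31998443603516), 84.85945892333984)
```

Independent fits give q ≈ 84.5°, since in this picture the axis sits about 1.5 mm further out. Another 5.5°.

Emit:
carry_out(
  steps=[
    [[0, 0, 3], [0, 0, 0.02], 230],
    [[0, 0, 5.5], [0, 0, 0.03], 230],
    [[0, 0, 5.5], [0, 0, 0.03], 230],
    [[0, 0, 5.5], [0, 0, 0.03], 230],
    [[0, 0, 5.5], [0, 0, 0.03], 230],
    [[0, 0, 5.5], [0, 0, 0.03], 230],
    [[0, 0, 5.5], [0, 0, 0.03], 230],
    [[0, 0, 5.5], [0, 0, 0.03], 230],
  ],
)

```text
clock: 20.8
tcp_pos: [0.6026, 0.093, 0.1573]
orientation: [0.001, 0.822, 0.569, 0.001]
wrist_force: [7.0, -0.6, -3.9]
finger_gap: 0.0126
grip_force: 58.8
```

```bash
cat > ptr2.py <<'E'
from h import *
s=env.get_state();print(s['clock'],s['tcp_pos'].round(4),s['wrist_force'].round(1))
c=env.get_calibration('wrist');im,d=env.read_camera('wrist');np.savez('wp.npz',im=im,d=d,**c);im=im.astype(int)
P=cloud(d,c);X,Y,Z=P[...,0],P[...,1],P[...,2]
mm=(abs(Z-.092)<.002)&(X>.5)&(X<.72)&(abs(Y-.095)<.05)&(im[...,2]-im[...,0]>30)
b=cv2.minAreaRect(P[mm][:,:2].astype(np.float32)*1000);print('blue',mm.sum(),b)
r=np.hypot(X-.602,Y-.0945)
m=(r<.042)&(r>.023)&(Z>.095)&(Z<.113)&(np.ptp(im,axis=2)<45)&(im.max(2)>70)
k,l,st,ce=cv2.connectedComponentsWithStats(m.astype(np.uint8));i=1+np.argmax(st[1:,4])
q=P[l==i]*1000
print('px',ce[i],st[i,4],'z',np.median(q[:,2]))
ys=np.arange(q[:,1].min()+1.5,q[:,1].max()-1.5,1.5)
E=np.array([(y,*(lambda t:(t.min(),t.max()))(q[abs(q[:,1]-y)<.9][:,0])) for y in ys])
E=E[(E[:,2]-E[:,1])>0.6*np.median(E[:,2]-E[:,1])]
p=np.polyfit(E[:,0],(E[:,1]+E[:,2])/2,1);w=np.degrees(np.arctan2(1,p[0]));print('dir',w,'q',175-w)
t=q.mean(0)
for ax in ((601.2,94.5),(602.5,95.1)): w=np.degrees(np.arctan2(t[1]-ax[1],t[0]-ax[0]));print('by axis',ax,'q',175-w)
E
python3 ptr2.py
```

```text
20.8 [0.6026 0.093  0.1573] [ 7.  -0.6 -3.9]
blue 5831 ((620.1714477539062, 93.29812622070312), (59.46870040893555, 83.22991180419922), 84.85468292236328)
px [310.32156863 213.37647059] 255 z 101.02475437883356
dir 85.28741954692768 q 89.71258045307232
by axis (601.2, 94.5) q 92.8783034663954
by axis (602.5, 95.1) q 90.5230820066467
```

q ≈ 90°. Now I back the driver off within its play, then lift.

Emit:
carry_out(
  steps=[
    [[0, 0, -5], [0, 0, 0], 230],
    [[0, 0, -11], [0, 0, 0], 230],
    [[0, 0, -11], [0, 0, 0], 230],
    [[0, 0, -11], [0, 0, 0], 230],
    [[0, 0, -11], [0, 0, 0], 230],
    [[0, 0, -11], [0, 0, 0], 230],
    [[0, 0, -11], [0, 0, 0], 230],
    [[0, 0, -11], [0, 0, 0], 230],
  ],
)

```text
clock: 21.85
tcp_pos: [0.602, 0.0926, 0.1574]
orientation: [0.001, 0.764, 0.645, 0.0]
wrist_force: [5.0, -2.9, -2.7]
finger_gap: 0.0127
grip_force: 59.1
```

```bash
python3 ptr2.py; python3 -c "
from h import *
rel([.601,.094,.26],80)"
```

```text
21.85 [0.602  0.0926 0.1574] [ 5.  -2.9 -2.7]
blue 5745 ((619.9472045898438, 92.98078918457031), (59.46542739868164, 83.17552947998047), 85.38836669921875)
px [320.66932271 211.18326693] 251 z 100.93180705892021
dir 84.85716384151269 q 90.14283615848731
by axis (601.2, 94.5) q 92.78923462081433
by axis (602.5, 95.1) q 90.42760536481273
rel yaw now 80.39 rotvec deg [0.09 0.07 0.39] shift cm [  0.11  -0.1  -10.26]
```

Emit:
carry_out(
  steps=[
    [[0, 0, 0], [0, 0, -0.5], 230],
    [[0, 0, 0], [0, 0, -1], 230],
    [[0, 0, 0], [0, 0, -1.8], 230],
    [[0, 0, 0], [0, 0, -3], 230],
    [[0, 0, 0], [0, 0, -5], 230],
    [[0, 0, 0], [0, 0, -8], 230],
    [[0, 0, 0], [0, 0, -10], 230],
    [[0, 0, 0], [0, 0, -10], 230],
  ],
)

```text
clock: 22.9
tcp_pos: [0.6016, 0.0935, 0.2595]
orientation: [0.001, 0.764, 0.646, 0.001]
wrist_force: [0.4, 0.2, -2.9]
finger_gap: 0.0128
grip_force: 59.3
```

```bash
python3 ptr2.py; python3 -c "
from h import *
rel([.4612,.3625,.24],170)
rel([.4612,.3625,.24],202.9)"
```

```text
22.9 [0.6016 0.0935 0.2595] [ 0.4  0.2 -2.9]
blue 3080 ((619.9889526367188, 93.49884033203125), (59.07110595703125, 83.23416900634766), 84.59484100341797)
px [321.4957265  182.47008547] 117 z 100.92000386345946
dir 84.6818317118932 q 90.3181682881068
by axis (601.2, 94.5) q 92.93838194527349
by axis (602.5, 95.1) q 90.62306626629275
rel yaw now 80.43 rotvec deg [ 3.000e-02  2.000e-02 -8.957e+01] shift cm [ 24.2  -18.27   1.79]
rel yaw now 80.43 rotvec deg [ 3.0000e-02  3.0000e-02 -1.2247e+02] shift cm [ 24.2  -18.27   1.79]
```

Emit:
carry_out(
  steps=[
    [[0, 0, -10], [2, -1.5, 0], 230],
    [[0, 0, -20], [5, -3.8, 0], 230],
    [[0, 0, -30], [8.5, -6.4, 0], 230],
    [[0, 0, -40], [12, -9, 0], 230],
    [[0, 0, -50], [15.5, -11.7, 0], 230],
    [[0, 0, -60], [19, -14.4, 0], 230],
    [[0, 0, -70], [22, -16.6, 0], 230],
    [[0, 0, -80], [24.2, -18.3, 0], 230],
  ],
)

```text
clock: 23.95
tcp_pos: [0.4591, 0.3634, 0.2557]
orientation: [-0.001, 0.167, 0.986, -0.001]
wrist_force: [0.1, 0.4, -2.5]
finger_gap: 0.0129
grip_force: 59.2
```

Emit:
carry_out(
  steps=[
    [[0, 0, -10], [0, 0, 0], 230],
    [[0, 0, -20], [0, 0, 2], 230],
    [[0, 0, -30], [0, 0, 4], 230],
    [[0, 0, -40], [0, 0, 7], 230],
    [[0, 0, -42.5], [0, 0, 10], 230],
    [[0, 0, -42.5], [0, 0, 12], 230],
    [[0, 0, -42.5], [0, 0, 12], 230],
    [[0, 0, -42.5], [0, 0, 12], 230],
  ],
)

```text
clock: 24.95
tcp_pos: [0.4609, 0.3624, 0.1375]
orientation: [-0.0, -0.199, 0.98, -0.0]
wrist_force: [0.1, 0.6, -1.4]
finger_gap: 0.0127
grip_force: 59.1
```

```bash
python3 w.py w8|head -1; python3 -c "
from h import *
rel([.4612,.3625,.0585],202.9)
z=np.load('w8.npz');P=cloud(z['d'],z);s=env.get_state();M=q2R(s['orientation']);T=(P-s['tcp_pos'])@M
m=(abs(T[...,0]-.0145)<.003)&(abs(T[...,1])<.017)&(T[...,2]>.02);print(m.sum(),T[m].max(0),T[m].min(0))
m=(abs(T[...,1]-.001)<.004)&(abs(T[...,0])<.034)&(abs(T[...,2]+.026)<.004);print('bar slope',np.polyfit(T[m][:,0],T[m][:,2],1))
"
```

```text
t 24.95 q [ 0.53  0.38 -0.1   1.1  -0.    0.13] [0.4609 0.3624 0.1375] F [ 0.1  0.6 -1.4] gap 0.012724585738500372
rel yaw now -157.08 rotvec deg [0.   0.05 0.02] shift cm [ 0.03 -0.01  7.96]
1119 [0.01739339 0.01646507 0.13500705] [ 0.01150773 -0.01669178  0.02725418]
bar slope [-0.00271846 -0.02266397]
```

Emit:
carry_out(
  steps=[
    [[0, 0, 0], [0, 0, 3], 230],
    [[0, 0, 0], [0, 0, 5.5], 230],
    [[0, 0, 0], [0, 0, 7], 230],
    [[0, 0, 0], [0, 0, 7.5], 230],
    [[0, 0, 0], [0, 0, 7.7], 230],
    [[0, 0, 0], [0, 0, 7.7], 230],
    [[0, 0, 0], [0, 0, 7.7], 230],
    [[0, 0, 0], [0, 0, 7.7], 230],
  ],
)

```text
clock: 26.0
tcp_pos: [0.4613, 0.3626, 0.0608]
orientation: [0.0, -0.199, 0.98, 0.0]
wrist_force: [-0.8, 0.1, -1.5]
finger_gap: 0.0127
grip_force: 59.2
```

Emit:
carry_out(
  steps=[
    [[0, 0, 0], [0, 0, 0.07], 230],
    [[0, 0, 0], [0, 0, 0.13], 230],
    [[0, 0, 0], [0, 0, 0.13], 230],
    [[0, 0, 0], [0, 0, 0.13], 230],
    [[0, 0, 0], [0, 0, 0.13], 190],
    [[0, 0, 0], [0, 0, 0.13], 130],
    [[0, 0, 0], [0, 0, 0.13], 100],
    [[0, 0, 0], [0, 0, 0.13], 100],
  ],
)

```text
clock: 27.0
tcp_pos: [0.4611, 0.3624, 0.0591]
orientation: [0.0, -0.199, 0.98, -0.0]
wrist_force: [0.2, 1.1, 0.4]
finger_gap: 0.0521
grip_force: 0.0
```

Emit:
carry_out(
  steps=[
    [[0, 0, 0], [0, 0, 0], 100],
    [[0, 0, 0], [0, 0, -1.5], 100],
    [[0, 0, 0], [0, 0, -4], 100],
    [[0, 0, 0], [0, 0, -8], 100],
    [[0, 0, 0], [0, 0, -12], 100],
    [[0, 0, 0], [0, 0, -16], 100],
    [[0, 0, 0], [0, 0, -16], 60],
    [[0, 0, 0], [0, 0, -16], 60],
  ],
)

```text
clock: 28.0
tcp_pos: [0.461, 0.3624, 0.2195]
orientation: [0.0, -0.199, 0.98, 0.0]
wrist_force: [-0.3, -0.2, -0.1]
finger_gap: 0.0653
grip_force: 0.0
```

```bash
python3 w.py w9|head -1; python3 drv.py w9 .082
python3 - <<'E'
from h import *
t=np.radians(-5);c=np.array([.5717,.0970]);g=c-.069*np.array([np.cos(t),np.sin(t)]);print(g)
rel([*g,.2],175);rel([*g,.0183],175)
E
```

```text
t 28.0 q [ 0.53  0.34  0.05  1.28 -0.    0.13] [0.461  0.3624 0.2195] F [-0.3 -0.2 -0.1] gap 0.06526984869828205
bar [ 314  184   16   70 1095] [459.6 362.5] [63.  13.6] 23.3 0.0817
caddy rim 2781 [506.2 363.5] [170.3  90.1] 10.8
[0.50296257 0.10301375]
rel yaw now -157.08 rotvec deg [-0.03 -0.05 27.92] shift cm [  6.19 -25.52   1.87]
rel yaw now -157.08 rotvec deg [-0.03 -0.05 27.92] shift cm [  6.17 -25.51  20.04]
```

The driver stands upright again in its bay (bar at the original spot, top 81.7 mm). Back to the block.

Emit:
carry_out(
  steps=[
    [[0, 0, 4], [0.8, -3.5, 0], 60],
    [[0, 0, 8], [1.8, -7.5, 0], 60],
    [[0, 0, 13], [3, -12.5, 0], 60],
    [[0, 0, 18], [4.2, -17.5, 1], 60],
    [[0, 0, 23], [5.4, -22.5, 2], 60],
    [[0, 0, 28], [6.2, -25.5, 4], 60],
    [[0, 0, 28], [6.2, -25.5, 8], 60],
    [[0, 0, 28], [6.2, -25.5, 10], 60],
  ],
  force=30,
)

```text
clock: 29.05
tcp_pos: [0.5009, 0.1025, 0.1158]
orientation: [-0.003, 0.045, 0.999, -0.0]
wrist_force: [-0.0, 0.3, 0.5]
finger_gap: 0.0656
grip_force: 0.0
```

```bash
python3 w.py w10|head -1; python3 blk.py w10 .04 .4 .7 .02 .18;python3 -c "
from h import *
rel([.503,.103,.0183],175)
z=np.load('w3.npz');P=cloud(z['d'],z);print('washers',P[138,338])"
```

```text
t 29.05 q [ 0.04  0.26 -0.32  1.   -0.    0.14] [0.5009 0.1025 0.1158] F [-0.   0.3  0.5] gap 0.06556401478556494
[ 304  233   41  130 4807] 0.04 [543.5 101.3] [ 27.8 108.1] 85.3
rel yaw now 174.86 rotvec deg [-0.07 -0.48 -0.14] shift cm [-0.41  0.07  9.55]
washers [0.35507575 0.12359492 0.02341693]
```

Emit:
carry_out(
  steps=[
    [[0, 0, 0], [-0.1, 0, 3], 60],
    [[0, 0, 0], [-0.1, 0, 6], 60],
    [[0, 0, 0], [-0.1, 0, 8], 60],
    [[0, 0, 0], [-0.1, 0, 9], 60],
    [[0, 0, 0], [-0.1, 0, 9.5], 60],
    [[0, 0, 0], [-0.1, 0, 9.5], 60],
    [[0, 0, 0], [-0.1, 0, 9.5], 60],
    [[0, 0, 0], [-0.1, 0, 9.5], 60],
  ],
)

```text
clock: 30.1
tcp_pos: [0.5048, 0.1033, 0.0247]
orientation: [0.001, 0.044, 0.999, -0.0]
wrist_force: [-0.4, 0.8, 0.1]
finger_gap: 0.0657
grip_force: 0.0
```

Emit:
carry_out(
  steps=[
    [[0, 0, 0], [0, 0, 0.4], 60],
    [[0, 0, 0], [0, 0, 0.6], 60],
    [[0, 0, 0], [0, 0, 0.6], 60],
    [[0, 0, 0], [0, 0, 0.6], 110],
    [[0, 0, 0], [0, 0, 0.6], 140],
    [[0, 0, 0], [0, 0, 0.6], 180],
    [[0, 0, 0], [0, 0, 0.6], 200],
    [[0, 0, 0], [0, 0, 0.6], 200],
  ],
  force=30,
)

```text
clock: 31.1
tcp_pos: [0.5044, 0.1034, 0.0182]
orientation: [0.0, 0.044, 0.999, 0.0]
wrist_force: [0.1, 0.6, 2.2]
finger_gap: 0.0272
grip_force: 30.6
```

Emit:
carry_out(
  steps=[
    [[0, 0, 0], [0.2, 0, 0], 200],
    [[0, 0, 0], [0.8, 0, 0], 200],
    [[0, 0, 0], [1.6, 0, 0], 200],
    [[0, 0, 0], [2.4, 0, 0], 200],
    [[0, 0, 0], [3.4, 0, 0], 200],
    [[0, 0, 0], [4.6, 0, 0], 200],
    [[0, 0, 0], [6, 0, 0], 200],
    [[0, 0, 0], [6.8, 0, 0], 200],
  ],
  force=40,
)

```text
clock: 32.1
tcp_pos: [0.4354, 0.1094, 0.0182]
orientation: [-0.0, 0.044, 0.999, -0.0]
wrist_force: [2.1, -0.5, 0.8]
finger_gap: 0.0272
grip_force: 40.1
```

Emit:
carry_out(
  steps=[
    [[0, 0, 0], [0, 0, 0], 200],
    [[0, 0, 0], [0, 0, 0], 200],
    [[0, 0, 0], [0, 0, -2], 200],
    [[0, 0, 0], [0, 0, -6], 200],
    [[0, 0, 0], [0, 0, -10], 200],
    [[0, 0, 0], [0, 0, -14], 200],
    [[0, 0, 0], [0, 0, -16], 200],
    [[0, 0, 0], [0, 0, -16], 200],
  ],
)

```text
clock: 33.1
tcp_pos: [0.4362, 0.1094, 0.1783]
orientation: [-0.0, 0.044, 0.999, 0.0]
wrist_force: [0.3, -0.2, -2.6]
finger_gap: 0.0273
grip_force: 40.1
```

```bash
python3 w.py w11|head -1
python3 - <<'E'
from h import *
z=np.load('w11.npz');P=cloud(z['d'],z);im=z['im'].astype(int)
s=env.get_state();M=q2R(s['orientation']);T=(P-s['tcp_pos'])@M
for r in range(290,420,16):
    q=T[r,312:334];print(r,np.median(q,0).round(4))
rel([.4605,-.1495,.2],182.5);rel([.4605,-.1495,.0085],182.5)
E
```

```text
t 33.1 q [ 0.07  0.1  -0.36  1.12  0.    0.16] [0.4362 0.1094 0.1783] F [ 0.3 -0.2 -2.6] gap 0.02726916321896829
290 [ 0.0118  0.0012 -0.0093]
306 [ 0.0115  0.0012 -0.0224]
322 [ 0.004   0.0012 -0.0228]
338 [-0.0037  0.0012 -0.0231]
354 [-0.0123  0.0012 -0.0227]
370 [-0.0208  0.0012 -0.0229]
386 [-0.0299  0.0012 -0.0227]
402 [-0.039   0.0009 -0.0229]
418 [ 0.0105  0.001  -0.0764]
rel yaw now 174.93 rotvec deg [-0.01 -0.12 -7.57] shift cm [ -4.77 -25.56  -2.29]
rel yaw now 174.93 rotvec deg [-0.01 -0.12 -7.57] shift cm [ -4.81 -25.56  16.86]
```

Emit:
carry_out(
  steps=[
    [[0, 0, -1], [-0.5, -3, 0], 200],
    [[0, 0, -2], [-1.2, -7, 0], 200],
    [[0, 0, -4], [-2, -12, 0], 200],
    [[0, 0, -6], [-3, -17, 0], 200],
    [[0, 0, -7.6], [-4, -22, 0], 200],
    [[0, 0, -7.6], [-4.8, -25.6, 2], 200],
    [[0, 0, -7.6], [-4.8, -25.6, 7], 200],
    [[0, 0, -7.6], [-4.8, -25.6, 11], 200],
  ],
)

```text
clock: 34.15
tcp_pos: [0.4591, -0.1495, 0.0643]
orientation: [-0.002, -0.021, 1.0, 0.001]
wrist_force: [-0.4, -0.3, -1.9]
finger_gap: 0.0274
grip_force: 40.2
```

Emit:
carry_out(
  steps=[
    [[0, 0, 0], [0, 0, 3], 200],
    [[0, 0, 0], [0, 0, 4.5], 200],
    [[0, 0, 0], [0, 0, 5], 200],
    [[0, 0, 0], [0, 0, 5], 200],
    [[0, 0, 0], [0, 0, 5], 200],
    [[0, 0, 0], [0, 0, 5], 200],
    [[0, 0, 0], [0, 0, 5], 200],
    [[0, 0, 0], [0, 0, 5], 200],
  ],
)

```text
clock: 35.15
tcp_pos: [0.4618, -0.15, 0.0184]
orientation: [0.0, -0.022, 1.0, -0.0]
wrist_force: [-0.6, -0.5, -2.3]
finger_gap: 0.0271
grip_force: 40.3
```

Another 11 mm down, then release and retreat.

Emit:
carry_out(
  steps=[
    [[0, 0, 0], [0, 0, 0.5], 200],
    [[0, 0, 0], [0, 0, 0.9], 200],
    [[0, 0, 0], [0, 0, 1.05], 200],
    [[0, 0, 0], [0, 0, 1.1], 200],
    [[0, 0, 0], [0, 0, 1.1], 200],
    [[0, 0, 0], [0, 0, 1.1], 200],
    [[0, 0, 0], [0, 0, 1.1], 200],
    [[0, 0, 0], [0, 0, 1.1], 200],
  ],
)

```text
clock: 36.15
tcp_pos: [0.4615, -0.1499, 0.0083]
orientation: [0.0, -0.022, 1.0, -0.0]
wrist_force: [-5.0, 2.9, 13.8]
finger_gap: 0.0272
grip_force: 42.4
```

Emit:
carry_out(
  steps=[
    [[0, 0, 0], [0, 0, 0], 150],
    [[0, 0, 0], [0, 0, 0], 100],
    [[0, 0, 0], [0, 0, 0], 60],
    [[0, 0, 0], [0, 0, 0], 60],
    [[0, 0, 0], [0, 0, -3], 60],
    [[0, 0, 0], [0, 0, -8], 60],
    [[0, 0, 0], [0, 0, -14], 60],
    [[0, 0, 0], [0, 0, -20], 60],
  ],
)

```text
clock: 37.15
tcp_pos: [0.4613, -0.1497, 0.2088]
orientation: [-0.0, -0.022, 1.0, 0.0]
wrist_force: [1.5, 0.1, 0.1]
finger_gap: 0.065
grip_force: 0.0
```

Emit:
carry_out(
  steps=[
    [[0, 0, 0], [0, 3, -20], 60],
    [[0, 0, 0], [0, 7, -20], 60],
    [[0, 0, 0], [0, 11, -20], 60],
    [[0, 0, 0], [1, 15, -20], 60],
    [[0, 0, 0], [2, 18, -20], 60],
    [[0, 0, 0], [2, 20, -20], 60],
    [[0, 0, 0], [2, 20, -20], 60],
    [[0, 0, 0], [2, 20, -20], 60],
  ],
)

```text
clock: 38.15
tcp_pos: [0.4329, 0.0487, 0.4068]
orientation: [-0.0, -0.022, 1.0, -0.0]
wrist_force: [0.8, 0.6, -0.4]
finger_gap: 0.0654
grip_force: 0.0
```

```bash
python3 w.py w12|head -1; python3 blk.py w12 .03 .4 .7 -.22 -.05; python3 drv.py w12 .082; python3 ptr2.py; python3 fr.py w12
```

```text
t 38.15 q [-0.07  0.05  0.15  1.67 -0.   -0.12] [0.4329 0.0487 0.4068] F [ 0.8  0.6 -0.4] gap 0.06540770639572022
[ 186  182   28   77 1393] 0.0296 [ 512.7 -144. ] [128.5  29.6] 2.8
bar [528 190  17  42 426] [459.5 362.2] [63.2 14.5] 22.5 0.082
caddy rim 1290 [506.1 363.1] [170.3  90.8] 10.9
38.2 [0.433  0.0484 0.4067] [-0.8 -0.3  1.7]
blue 997 ((618.8192749023438, 93.11830139160156), (58.40378189086914, 84.90128326416016), 84.57894897460938)
px [366.23809524 299.69047619] 42 z 100.66265129847172
dir 82.84177291830541 q 92.15822708169459
by axis (601.2, 94.5) q 90.48719512705735
by axis (602.5, 95.1) q 88.0486706072155
plate [ 320  204   55   96 2837] [571.4  97.4] [ 70.1 179.4] 85.0 z [0.0084 0.0099 0.0115] px [347. 242.]
bluetop [ 323  279   40   50 1041] [618.7  92.1] [58.6 84.5] 85.5 z [0.0901 0.0918 0.0932] px [343. 309.]
headtop [346 303   1   1   1] [597.4  91.6] [0. 0.] 0.0 z [0.1241 0.1241 0.1241] px [346. 303.]
pointer [336 288  36  17 271] [599.8 105. ] [26.5 53. ] 1.9 z [0.098  0.1011 0.1087] px [351. 296.]
? [334 285  25  24 145] [602.5  91.8] [33.6 40.9] 61.6 z [0.0917 0.0937 0.0953] px [344. 292.]
```

The block lies flat on the bench, the driver stands in its bay, and the setting still reads about 90°. Handing in.

```bash
python3 -c "
from h import *
print(env.hand_in())"
```

```text
the job is handed in; nothing more can be done
None
```

The job is handed in at about 38 s of the 72 s allowed: the stop screw reads about 90° (1.57 rad, so the nose was pushed in about 1.5 mm), the driver stands upright in its bay, and the middle block lies flat on the bench clear of the frame; no verdict was returned.

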